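# Inspected housings to the despatch case and the reject cradle

### The arm

A 6-joint arm with a two-finger parallel gripper is mounted at the origin on the work surface. World frame = base frame: x ahead of the robot, y to its left, z up, the work surface at z = 0. Lengths are in m, angles in rad, forces in N, time in s.
With the tool pointing down it reaches from about 0.225 to 0.875 m from the base axis. Payload 3.4 kg.
Tool frame: the origin (TCP) lies at the very end of the fingers, on their centre line; the grasp point (between the pads) lies 19 mm behind it; z points along the fingers, y is the direction in which the jaws open and shut (so a half turn about z gives the same grasp; the last joint's range is limited). The gripper opens to 85 mm and grips with 20 to 120 N. Pads are 22 mm wide; open, the fingers measure 114 mm over their backs; the gripper's body (76 mm by 85 mm) begins 54 mm behind the grasp point. The pads swing forward as they close: fully open they stand 13 mm farther back than shut.
Start: joints at [1.05, 0.276, 1.505, -0, 1.361, -0.121], TCP at [0.224, 0.53, 0.2] pointing down, gripper open.
Joint ranges: [-2.89, 2.89], [-0.75, 2.08], [0.22, 2.7], [-1.18, 4.32], [0.11, 2.71], [-2.7, 2.7]. Speed limits (rad/s): [2.57, 2.57, 3.14, 3.14, 3.14, 3.14].

### API

Orientations are given as a unit quaternion [w, x, y, z].
In Python, from rig import manip gives the robot as it stands. The module is installed in compiled form; this text tells all that it offers.
- The arm moves only by the tool carry_out, never from a script. Its argument "moves" is one flat list of numbers, 5 for each row, row after row: the opening in per cent of the stroke, from 0 (shut) to 100 (fully open), then the shift along the world's x, y, z in cm, then the turn about the world's z in rad. A call has exactly 10 rows; each row shifts and turns the commanded pose from where the row before left it; what a row does not reach is not made up. A row lasts 1/10 s, in which the tool goes at most 50 mm and 8.59 degrees, less where a joint would pass 70% of its speed; a pose out of reach is approached as far as the arm can. A call is refused whole if a number of a shift passes 5 or a number of a turn 0.15, either way. A call with a gripper value outside its range is refused whole. The fingers move at their own pace and stop on an object; "squeeze" is the grip in N (left out, the last holds). Time passes only in rows, so rows that do not move let the fingers close, or fill a call up. It gives the time, the measured TCP pose, the force and the opening at its end, in the units of the state.
- manip.get_state(): the state, without advancing time (a new reading comes with each control period).
- manip.get_image(name): name is "scene" or "side" or "wrist"; returns the picture (400x640x3 uint8, red, green, blue); there is no depth.
- manip.camera_info(name): a dict with "fov_y" (degrees; the focal length in pixels is half the picture's height over the tangent of half this angle, whatever the lens; pixels are square), "cx", "cy" (the principal point, pixels), "rvec" (rotation vector, rad) and "tvec" (3), from world to camera coordinates, as OpenCV has them; the wrist camera has in their place "hand_eye" (4x4, takes a point from camera to tool coordinates, whose origin is the TCP and whose axes are the flange's). Camera axes: x right, y down, z forward; pixel columns grow to the right and rows downward; lengths in m; the calibration is good to about 2 mm. A picture is of the moment at which its call begins: read the wrist's pose just before it. camera_info takes no time and is no camera call.
- manip.sign_off(): hands the job in, once; it reports no verdict.
The state is a dict: "clock": time; "qpos": joint angles; "qd": joint speeds; "effort": joint torques, N m; "position": TCP position; "ee_rot": TCP orientation; "contact_force": force on the tool from outside, world axes, zero at the start; "moment": the same for the moment, N m; "width": finger opening in m.
Only numpy, scipy, OpenCV 4.12 (cv2) and the standard library are available. Lean on these libraries where they do the work, as an engineer would, in place of code of your own. Each camera call takes 0.05 s, during which the arm holds its last target. There are 200 camera calls.

### The job

Two of the three housings in the rack carry a brass inspection tag: put the one with the round tag into the nest in the open case and the one with the bar tag into the nest of the open reject cradle, each lowered gently (not dropped) so that it stands flat and square between the end walls and the low ribs; leave the untagged housing in the rack. Then swing the case's lid over and press it down until it snaps shut past its spring clip. Do not knock or shift anything else on the bench.

Things in the scene. Friction and masses are not known exactly. Their poses are not given: they have to be found in the camera images.
- rack: steel rack, fixed: base plate 60 (x) x 150 (y) x 5 mm, four fences 6 mm thick, 50 mm long in x, at y = -69, -23, 23, 69 mm, as tall as the housings (tops 45 mm above the bench). Three bays 40 mm wide at y = -46, 0, 46 mm, closed along the housings' long sides, open at +-x: a housing can be taken out only by its two ends. Origin: centre of the underside, x along the bays.
- housing_round: dark cast-iron bearing housing, block 54 (x) x 34 (y) x 40 mm high, about 0.4 kg, same after a half turn; stands in any one of the rack's bays, x along the bay. Origin: centre of its underside, z up. On its top a flat round brass tag, 28 mm across, 2 mm thick (too thin to grip): passed, goes into the case.
- housing_bar: dark cast-iron bearing housing, block 54 (x) x 34 (y) x 40 mm high, about 0.4 kg, same after a half turn; stands in any one of the rack's bays, x along the bay. Origin: centre of its underside, z up. On its top a flat narrow brass bar tag, 46 x 8 mm, 2 mm thick (too thin to grip), along its x: rejected, goes into the cradle.
- housing_plain: dark cast-iron bearing housing, block 54 (x) x 34 (y) x 40 mm high, about 0.4 kg, same after a half turn; stands in any one of the rack's bays, x along the bay. Origin: centre of its underside, z up. No tag: not inspected yet, stays in the rack.
- case: aluminium case, fixed, left or right of the rack (it and the cradle change sides): outside 76 (x) x 122 (y) x 58 mm high, walls and floor 5 mm, open on top. Lid hinged on its +x rim; spring clip in the middle of its -x face (out to x = -57 mm, 61 mm high). Its -x and +x walls are the end walls of the nest; 35 mm of finger room beside it along y. Origin: centre of underside.
- case_seat (a point): centre of the case's nest on its inner floor, 5 mm above the bench, axes as the case: a seated housing has its origin here, its x along this x. End walls 66 mm apart in x stand 13 mm higher than its top, so it can be lowered in only when held by its long sides. Two ribs 4 mm high, 5 mm wide, along x, 44 mm apart (inner faces), hold it in y.
- lid (a joint): angle of the case's lid, rad: 0 shut, 1.57 upright; starts wide open at 1.95 to 2.3, leaning back to the case's +x; stop at 2.4. A stiff hinge (0.08 N m) keeps it where it is left. A nose on its free edge meets the clip at about 0.17 rad, takes about 6 N down on that edge to snap past, then stays shut (under 0.05).
- lid_hinge (a point): middle of the lid's hinge line, 58 mm above the bench on the case's +x rim; the hinge line runs along the case's y. Turns with the lid.
- lid_edge (a point): middle of the lid's free edge, on its outer face, 76 mm from the hinge. The lid is a plate 76 x 122 x 6 mm with no handle; when shut its top is 64 mm above the bench.
- cradle: reject cradle of dark steel, fixed, on the other side of the rack from the case: base 76 (x) x 122 (y) x 5 mm, end walls 5 mm thick and 58 mm high along its -x and +x edges, 66 mm apart, open on its y sides, no lid. Origin: centre of underside.
- cradle_seat (a point): centre of the cradle's nest on its floor, 5 mm above the bench, axes as the cradle; end walls, ribs and seating exactly as in the case: a seated housing has its origin here, its x along this x.
- jar: bystander: glass jar with steel cap, 60 mm across, 90 mm high, loose, standing in the free space between the robot and the rack. Origin: centre of its underside.
- tin: bystander: tin, 48 mm across, 60 mm high, loose, to the left of the rack. Origin: centre of its underside.
- hammer: bystander: hammer 280 mm long, loose, lying beyond the rack. Origin: under its middle, x along it.
- wrench: bystander: wrench 170 mm long, loose, lying to the right of the rack. Origin: under its middle, x along it.
- screwdriver: bystander: screwdriver 190 mm long, loose, lying at the right, beyond the nest there. Origin: under its middle, x along it.
There are look-alikes about, which are no part of the job. Leave any green look-alike of the housing_bar alone. What is shaped like the case but turquoise is not meant.

How it is judged:
By the outcome, as a careful person would: the job done as asked, in the order asked, and still so for the second after the job is handed in, with the robot touching nothing.
It also fails if it takes over 72 s, if anything falls off the work surface, if the arm or the gripper's body presses on something with over 40 N, if the wrist force passes 120 N, or if a joint passes its speed limit or range.

## Working session

There is one attempt and no reset: what is moved stays moved. The work goes in short steps, Python scripts to look and compute and a tool call to move; the robot and the scene stay as the last step left them, time stands still between calls to the robot, and variables do not carry over. Pictures are saved under pics/ and viewed, about 8 in all and at most 12, crops included, and the job is handed in when it is done.

Besides the shell and the picture viewer there is one more tool, called after "Call:" by a JSON object that holds its "api" and its "payload". carry_out: Moves the arm, as the interface text tells. Its arguments: {"type":"object","properties":{"moves":{"type":"array","items":{"type":"number"}},"squeeze":{"type":"number"}},"required":["moves"]}

```bash
mkdir -p pics; python3 - <<'E'
from rig import manip
import cv2
s=manip.get_state();print({k:s[k] for k in s})
for n in("scene","side","wrist"):
    im=manip.get_image(n);cv2.imwrite(f"pics/{n}0.png",im[:,:,::-1]);print(n,manip.camera_info(n))
E
```

```text
{'clock': 0.0, 'qpos': array([ 1.05002224e+00,  2.76574927e-01,  1.50614127e+00,  2.14304041e-05,
        1.36068858e+00, -1.21009859e-01]), 'qd': array([ 0.0001083 , -0.00031393,  0.0007138 ,  0.00063326,  0.00182302,
        0.00210447]), 'effort': array([-6.87003539e-04, -4.16774368e+01, -2.45807523e+01, -3.88284468e-05,
        1.07353643e-02, -2.78031371e-05]), 'position': array([0.22349905, 0.52914906, 0.19864796]), 'ee_rot': array([-2.95725973e-04,  1.98555913e-01,  9.80089143e-01, -8.56505090e-04]), 'contact_force': array([-0.33166724,  0.26968736,  0.06209901]), 'moment': array([-0.01060383, -0.00797569, -0.00513438]), 'width': 0.08549917895773929}
scene {'fov_y': 53.73228475354891, 'cx': 320.6696537081708, 'cy': 198.07375219128562, 'rvec': array([ 0.71086212,  2.56332551, -1.21584505]), 'tvec': array([ 0.48674997, -0.17003867,  1.27184423])}
side {'fov_y': 55.95347498412547, 'cx': 314.5892661000756, 'cy': 202.26325028953264, 'rvec': array([ 2.16384449, -0.63258572,  0.29579505]), 'tvec': array([-0.48280763,  0.27362225,  0.70428381])}
wrist {'fov_y': 67.48507967483165, 'cx': 320.0765209599233, 'cy': 198.65719151550968, 'hand_eye': array([[-3.04470851e-04, -9.55943529e-01, -2.93550468e-01,
         7.55112072e-02],
       [ 9.99999851e-01, -1.57862155e-04, -5.23124698e-04,
        -1.04181856e-04],
       [ 4.53737160e-04, -2.93550583e-01,  9.55943434e-01,
        -1.75202372e-01],
       [ 0.00000000e+00,  0.00000000e+00,  0.00000000e+00,
         1.00000000e+00]])}
```

View pics/scene0.png

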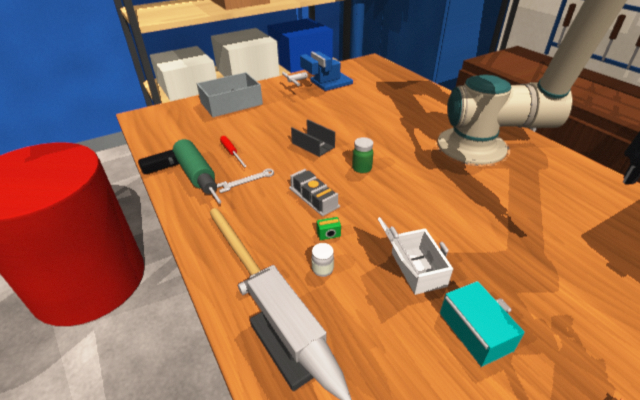

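View pics/side0.png

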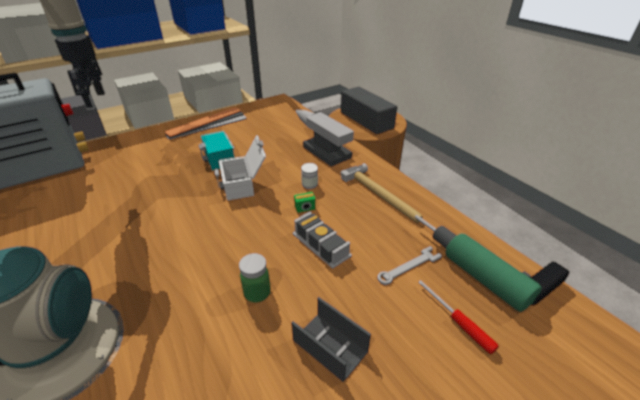

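The scene view shows the rack at about (314,190), the white case at (418,258) and the turquoise look-alike at (481,322). The dark cradle is at (313,138), the green look-alike housing at (328,229), the tin at (322,258) and the jar at (362,155). I'll take one enlarged crop to identify the tags and get corner pixels.

```bash
cat > h.py <<'E'
import numpy as np,cv2
from rig import manip
from scipy.spatial.transform import Rotation as R
def cam(n,st=None):
    c=manip.camera_info(n);f=200/np.tan(np.radians(c["fov_y"])/2)
    K=np.array([[f,0,c["cx"]],[0,f,c["cy"]],[0,0,1]])
    if n!="wrist": return K,R.from_rotvec(c["rvec"]).as_matrix(),np.array(c["tvec"])
    q=st["ee_rot"];Rt=R.from_quat([q[1],q[2],q[3],q[0]]).as_matrix();H=c["hand_eye"]
    Rw=Rt@H[:3,:3];p=Rt@H[:3,3]+st["position"]
    return K,Rw.T,-Rw.T@p
def proj(P,C):
    K,Rm,t=C;p=(K@(Rm@np.atleast_2d(P).T+t[:,None])).T;return p[:,:2]/p[:,2:]
def onz(uv,z,C):
    K,Rm,t=C;uv=np.atleast_2d(uv);d=(Rm.T@np.linalg.inv(K)@np.c_[uv,np.ones(len(uv))].T).T;o=-Rm.T@t
    return o+d*((z-o[2])/d[:,2])[:,None]
E
python3 - <<'E'
from h import *
a=cv2.imread("pics/scene0.png");b=cv2.imread("pics/side0.png")
A=cv2.resize(a[110:300,275:465],(400,400),interpolation=3) ;
B=cv2.resize(b[130:380,200:400],(400,500),interpolation=3)
def c(im,x,y,w,h,W,H):return cv2.resize(im[y:y+h,x:x+w],(W,H),interpolation=3)
t=np.vstack([np.hstack([c(a,284,160,64,60,320,300),c(a,370,210,96,90,320,300)]),np.hstack([c(b,285,205,80,75,320,300),c(b,205,130,80,75,320,300)])])
cv2.imwrite("pics/c1.png",t)
C=cam("scene");S=cam("side")
print("rack",onz([314,190],.045,C),onz([322,240],.045,S))
print("case",onz([420,270],.0,C),onz([240,180],.0,S))
print("cradle",onz([313,145],.0,C),onz([332,350],.0,S))
print("jar",onz([363,144],.09,C),onz([253,263],.09,S));print("tin",onz([322,250],.06,C))
print("green",onz([328,223],.04,C));print(proj([.2235,.529,.199],C))
E
```

```text
rack [[ 0.57731495 -0.01417624  0.045     ]] [[ 0.55100263 -0.06490017  0.045     ]]
case [[0.4922079  0.30710644 0.        ]] [[0.51140609 0.32457393 0.        ]]
cradle [[ 0.43440959 -0.27068708  0.        ]] [[ 0.43215867 -0.28029655  0.        ]]
jar [[ 0.3820544  -0.07372203  0.09      ]] [[ 0.37418862 -0.08429557  0.09      ]]
tin [[0.67538469 0.19094877 0.06      ]]
green [[0.60910438 0.10742525 0.04      ]]
[[635.42959321 218.72579798]]
```

View pics/c1.png

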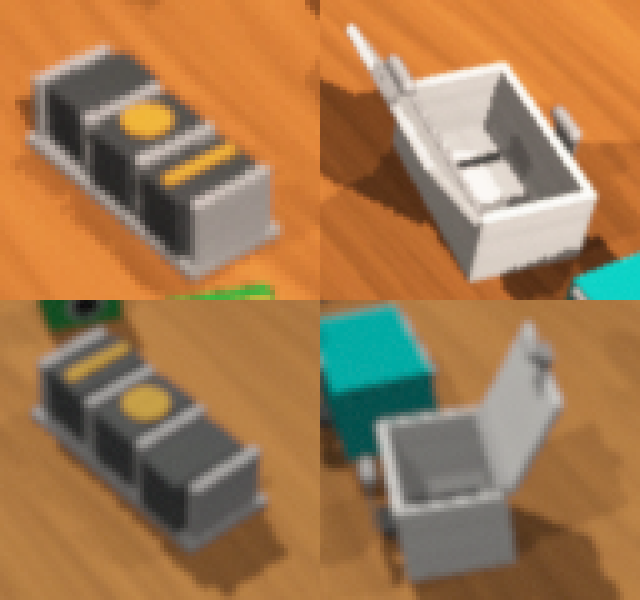

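The tags are clear. The round tag is in the middle bay, at scene (313,184). The bar tag is in the +y bay nearest the green look-alike, at scene (323,193). The plain housing is in the −y bay. The candidates I considered:
- **Housings:** three in the rack, plus the green look-alike at (328,229), which I'll leave alone.
- **Cases:** the white one at (418,258), which is the one meant, and the turquoise one at (481,322), which is not.

Next I'll go above the case for a close look.

Call:
{"api": "carry_out", "payload": {"moves": [100, 2.4, -2.1, 1.2, 0, 100, 2.4, -2.1, 1.2, 0, 100, 2.4, -2.1, 1.2, 0, 100, 2.4, -2.1, 1.2, 0, 100, 2.4, -2.1, 1.2, 0, 100, 2.4, -2.1, 1.2, 0, 100, 2.4, -2.1, 1.2, 0, 100, 2.4, -2.1, 1.2, 0, 100, 2.4, -2.1, 1.2, 0, 100, 2.4, -2.1, 1.2, 0]}}

```text
clock: 1.15
position: [0.4645, 0.3186, 0.3197]
ee_rot: [-0.0, 0.199, 0.98, -0.0]
contact_force: [0.6, 0.2, 0.2]
width: 0.0856
```

```bash
python3 - <<'E'
from h import *
import pickle
s=manip.get_state();im=manip.get_image("wrist")[:,:,::-1];cv2.imwrite("pics/w_case.png",im);pickle.dump(s,open("w_case.pkl","wb"));print(s["position"],s["clock"])
E
```

```text
[0.46451561 0.31862196 0.3197392 ] 1.15
```

Call:
{"api": "carry_out", "payload": {"moves": [100, 0.4, -3.2, 0, -0.1, 100, 0.4, -3.2, 0, -0.1, 100, 0.4, -3.2, 0, -0.1, 100, 0.4, -3.2, 0, -0.1, 100, 0.4, -3.2, 0, -0.1, 100, 0.4, -3.2, 0, -0.1, 100, 0.4, -3.2, 0, -0.1, 100, 0.4, -3.2, 0, -0.1, 100, 0.4, -3.2, 0, -0.1, 100, 0.4, -3.2, 0, -0.1]}}

```text
clock: 2.2
position: [0.5036, -0.0014, 0.3192]
ee_rot: [-0.0, 0.646, 0.764, -0.0]
contact_force: [-1.0, 0.1, 0.8]
width: 0.0854
```

```bash
python3 - <<'E'
from h import *
import pickle
s=manip.get_state();im=manip.get_image("wrist")[:,:,::-1];cv2.imwrite("pics/w_rack.png",im);pickle.dump(s,open("w_rack.pkl","wb"));print(s["position"],s["ee_rot"],s["clock"],s["qd"])
E
```

```text
[ 0.50358177 -0.00143499  0.31923747] [-1.71615359e-04  6.45717148e-01  7.63576671e-01 -5.61852554e-05] 2.2 [-6.30777992e-01  5.47479786e-02 -6.02624917e-02  1.60028422e-04
  5.62039499e-03  3.65395357e-01]
```

View pics/w_case.png

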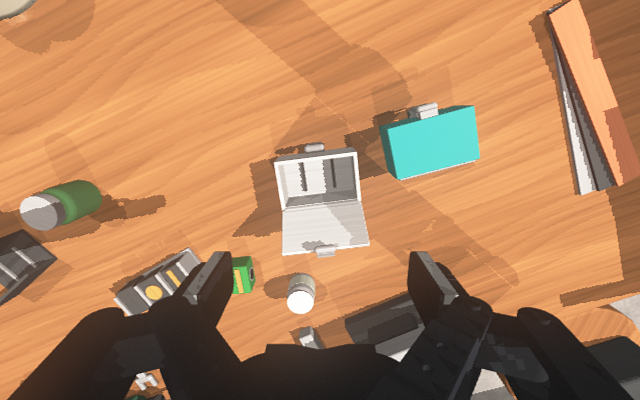

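View pics/w_rack.png

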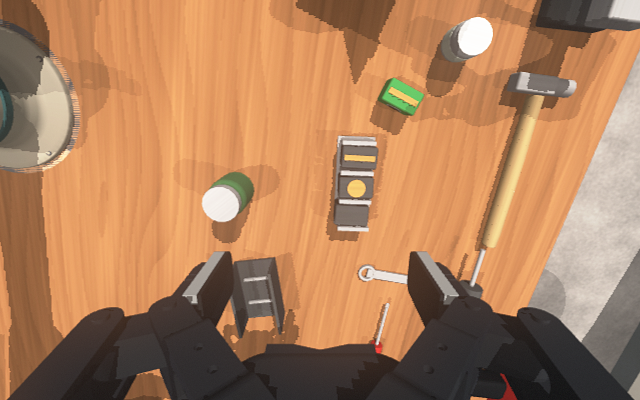

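The case view shows the open white case, rim about (276–358,150–205), with the lid free edge at (283–369,245–254). The rack view shows the rack at (336–377,137–230) with bar, round and plain from top to bottom, and the cradle at (233–285,258–335). I'll enlarge these for corner pixels.

```bash
python3 - <<'E'
from h import *
a=cv2.imread("pics/w_case.png");b=cv2.imread("pics/w_rack.png")
def c(im,x,y,w,h,s):
    o=cv2.resize(im[y:y+h,x:x+w],(w*s,h*s),interpolation=3)
    for i in range(-(-x//10)*10,x+w,10): cv2.line(o,((i-x)*s,0),((i-x)*s,3 if i%50 else 12),(0,0,255),1)
    for i in range(-(-y//10)*10,y+h,10): cv2.line(o,(0,(i-y)*s),(3 if i%50 else 12,(i-y)*s),(0,0,255),1)
    return o
cv2.imwrite("pics/c2.png",np.hstack([c(a,265,140,110,120,4)[:480],np.vstack([c(b,325,130,60,60,4),c(b,325,185,60,60,4)]) ]))
cv2.imwrite("pics/c3.png",c(b,225,250,70,95,6))
E
```

```text
(no output)
```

View pics/c2.png

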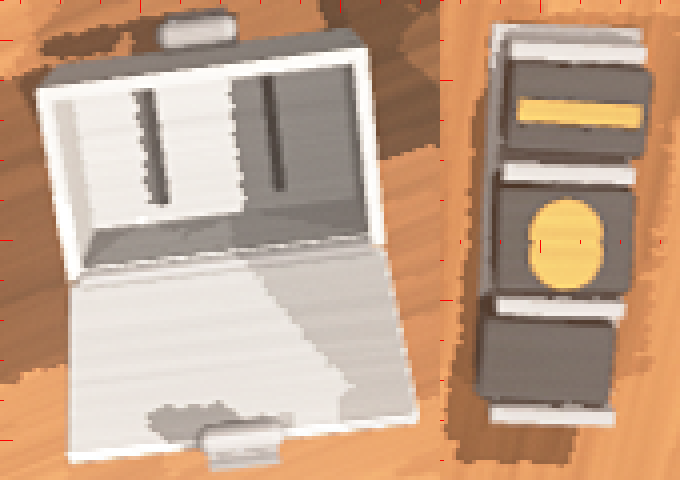

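```bash
python3 - <<'E'
from h import *
import pickle
np.set_printoptions(precision=4,suppress=True)
sr=pickle.load(open("w_rack.pkl","rb"));sc=pickle.load(open("w_case.pkl","rb"))
Cr=cam("wrist",sr);Cc=cam("wrist",sc)
f=onz([[359.25,142.75],[357,173.5],[354.75,202],[353,228.25]],.045,Cr);print("fences",f)
d=f[0]-f[3];print("len",np.linalg.norm(d),"rack y axis yaw-90",np.arctan2(-d[0],d[1]),"centre",f.mean(0))
print("bar",onz([[344.25,157.5],[375.25,158.5],[360,158]],.047,Cr),"round",onz([356.25,188.5],.047,Cr))
k=onz([[274.5,162.5],[356.5,151.75],[283,209.5],[360.75,202.5]],.058,Cc);print("case rim",k,"centre",k.mean(0))
for i,j in((0,1),(2,3),(0,2),(1,3)):
    e=k[i]-k[j];print(np.linalg.norm(e),np.arctan2(e[1],e[0]))
for n,C in(("case",Cc),("rack",Cr)): print(n,-C[1].T@C[2])
print("jar",onz([222,205],.09,Cr),"green",onz([402,92],.04,Cr),"tin",onz([473,38],.06,Cr))
# green from case image
E
```

```text
fences [[ 0.5561  0.0315  0.045 ]
 [ 0.5622 -0.0147  0.045 ]
 [ 0.5679 -0.0602  0.045 ]
 [ 0.574  -0.1044  0.045 ]]
len 0.13710251364213533 rack y axis yaw-90 0.13119433827969337 centre [ 0.5651 -0.0369  0.045 ]
bar [[0.5381 0.0065 0.047 ]
 [0.5843 0.0128 0.047 ]
 [0.5615 0.0097 0.047 ]] round [[ 0.5655 -0.0377  0.047 ]]
case rim [[0.4413 0.2546 0.058 ]
 [0.4735 0.3714 0.058 ]
 [0.5126 0.2352 0.058 ]
 [0.5486 0.3498 0.058 ]] centre [0.494  0.3027 0.058 ]
0.12120063146346219 -1.8399694489777394
0.12014193534890992 -1.875831283862474
0.07387807401754085 2.8752726486421043
0.0781908336069248 2.8605871668957774
case [0.3951 0.3476 0.495 ]
rack [0.4908 0.0727 0.4945]
jar [[ 0.3748 -0.0827  0.09  ]] green [[0.6025 0.1116 0.04  ]] tin [[0.6725 0.1897 0.06  ]]
```

View pics/c3.png

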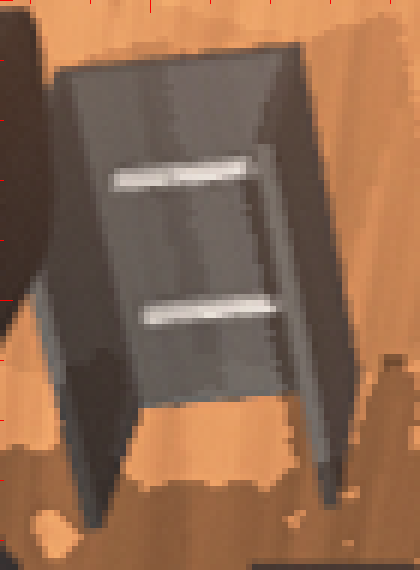

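The cradle crop shows both ribs, at about (255,279) and (260,302) in the wrist picture, and both wall tops. The rack pose is about (0.565,−0.037) with yaw 0.13, and the case about (0.494,0.303) with yaw −0.28. I'll descend on the round housing with the jaws along the bay.

Call:
{"api": "carry_out", "payload": {"moves": [100, 1.2, -0.7, -4, -0.008, 100, 1.2, -0.7, -4, -0.008, 100, 1.2, -0.7, -4, -0.008, 100, 1.2, -0.7, -4, -0.008, 100, 1.2, -0.7, -4, -0.008, 100, 0.1, -0.2, -2, 0, 100, 0, 0, -2, 0, 100, 0, 0, -2, 0, 100, 0, 0, -2, 0, 100, 0, 0, -1, 0], "squeeze": 60}}

```text
clock: 3.25
position: [0.5633, -0.0367, 0.0275]
ee_rot: [-0.002, 0.659, 0.752, -0.001]
contact_force: [-0.6, -0.6, -0.2]
width: 0.0855
```

Call:
{"api": "carry_out", "payload": {"moves": [100, 0, 0, -1, 0, 100, 0, 0, -0.9, 0, 100, 0, 0, 0, 0, 0, 0, 0, 0, 0, 0, 0, 0, 0, 0, 0, 0, 0, 0, 0, 0, 0, 0, 0, 0, 0, 0, 0, 0, 0, 0, 0, 0, 0, 0, 0, 0, 0, 0, 0]}}

```text
clock: 4.25
position: [0.5661, -0.0378, 0.0132]
ee_rot: [0.002, 0.659, 0.752, 0.001]
contact_force: [-2.6, -0.4, 11.4]
width: -0.0001
```

```bash
python3 - <<'E'
from h import *
import pickle
np.set_printoptions(precision=4,suppress=True)
Cr=cam("wrist",pickle.load(open("w_rack.pkl","rb")))
u=lambda *p:[[225+a/6,250+b/6] for a,b in p]
r=onz(u((112,180),(250,168),(142,318),(278,304)),.009,Cr);print("ribs",r,r.mean(0))
b=onz(u((55,72),(300,45),(140,405),(300,390)),.005,Cr);print("base +y corners",b[:2],"near",b[2:],np.linalg.norm(b[0]-b[1]))
w=onz(u((265,145),(330,505),(95,525)),.058,Cr);print("wall tops +x: ",w)
m1=r[:2].mean(0);m2=r[2:].mean(0);d=m1-m2;print("yaw",np.arctan2(-d[0],d[1]),np.linalg.norm(d)); e=b[1]-b[0];print(np.arctan2(e[1],e[0]));e=w[0]-w[1];print(np.arctan2(-e[0],e[1]),np.linalg.norm(e))
E
```

```text
ribs [[ 0.4015 -0.2537  0.009 ]
 [ 0.4431 -0.2424  0.009 ]
 [ 0.4155 -0.302   0.009 ]
 [ 0.4574 -0.2897  0.009 ]] [ 0.4294 -0.272   0.009 ]
base +y corners [[ 0.3802 -0.2217  0.005 ]
 [ 0.4528 -0.2002  0.005 ]] near [[ 0.4174 -0.3382  0.005 ]
 [ 0.468  -0.3238  0.005 ]] 0.07572378232875683
wall tops +x:  [[ 0.4511 -0.2028  0.058 ]
 [ 0.4841 -0.3195  0.058 ]
 [ 0.4163 -0.3383  0.058 ]]
yaw 0.28775073776039856 0.04979457664624392
0.2886820028443305
0.27533041195030866 0.12133780869086704
```

The fingers closed fully with nothing between them and an 11 N upward force, so I need to look.

```bash
python3 - <<'E'
from h import *
s=manip.get_state();print(s["width"],s["contact_force"],s["position"])
a=manip.get_image("wrist")[:,:,::-1];b=manip.get_image("scene")[:,:,::-1];c=manip.get_image("side")[:,:,::-1]
t=lambda im,x,y:cv2.resize(im[y:y+75,x:x+100],(400,300),interpolation=3)
cv2.imwrite("pics/d1.png",np.vstack([np.hstack([cv2.resize(a,(400,250)),np.zeros((250,400,3),np.uint8)]),np.hstack([t(b,265,150),t(c,270,190)])]))
E
```

```text
-0.00013562250755099565 [-2.57711965 -0.44875558 11.41615213] [ 0.56605258 -0.03780873  0.01324786]
```

View pics/d1.png

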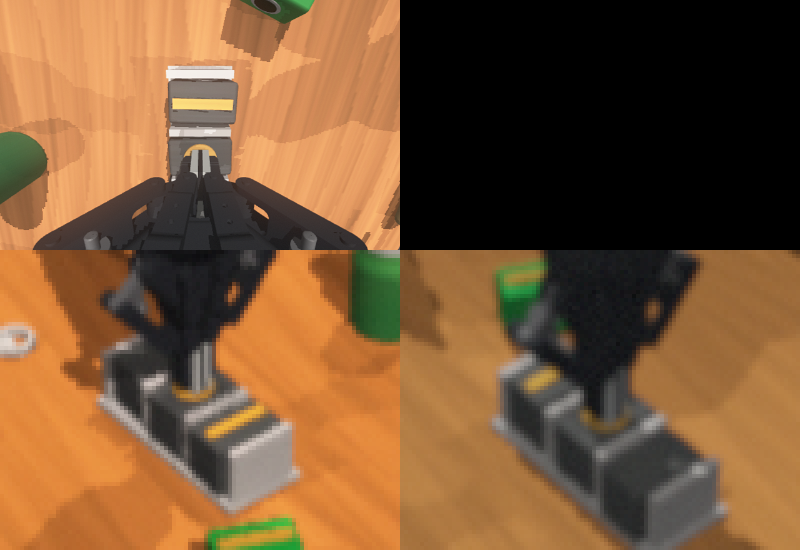

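```bash
python3 - <<'E'
from h import *
np.set_printoptions(precision=1,suppress=True)
s=manip.get_state();W=cam("wrist",s);p=s["position"]
P=np.array([p+[0,0,h] for h in(0,.013,.019,.034,.05)])
print("heights",P[:,2]);print("wrist",proj(P,W)/1.6);
for n,x,y in(("scene",265,150),("side",270,190)): print(n,(proj(P,cam(n))-[x,y])*4+[0,250])
E
python3 -c "
import cv2,numpy as np
" 
```

```text
heights [0.  0.  0.  0.  0.1]
wrist [[200.6 144.2]
 [200.7 149.7]
 [200.7 152.5]
 [200.8 160.4]
 [201.  170.5]]
scene [[194.  423.1]
 [193.5 408. ]
 [193.3 400.9]
 [192.8 383.1]
 [192.2 363.7]]
side [[204.1 452.3]
 [204.1 436.6]
 [204.2 429.2]
 [204.2 410.5]
 [204.3 390.2]]
```

Call:
{"api": "carry_out", "payload": {"moves": [0, 0, 0, 0.5, 0, 0, 0, 0, 0.5, 0, 0, 0, 0, 0.5, 0, 0, 0, 0, 0.5, 0, 0, 0, 0, 0.5, 0, 0, 0, 0, 0.5, 0, 0, 0, 0, 0.5, 0, 0, 0, 0, 0.5, 0, 0, 0, 0, 0.5, 0, 0, 0, 0, 0.5, 0]}}

```text
clock: 5.4
position: [0.5648, -0.0373, 0.061]
ee_rot: [0.0, 0.659, 0.752, 0.0]
contact_force: [-0.0, -0.4, 0.5]
width: -0.0001
```

```bash
python3 - <<'E'
from h import *
import pickle
np.set_printoptions(precision=1,suppress=True)
s=manip.get_state();print(s["width"],s["contact_force"],s["position"]*1000)
a=manip.get_image("wrist")[:,:,::-1];b=manip.get_image("scene")[:,:,::-1]
W=cam("wrist",s);p=s["position"]
print(proj([p,p+[0,0,.013],p+[0,0,.034]],W),(proj([p,p+[0,0,.013],p+[0,0,.034]],cam("scene"))-[265,150])*4)
# open tip projections in w_case
sc=pickle.load(open("w_case.pkl","rb"));W=cam("wrist",sc);q=sc["ee_rot"];T=R.from_quat([q[1],q[2],q[3],q[0]]).as_matrix()
for bk in(0,.013,.034,.047): print(bk,proj([sc["position"]+T@[0,sg*.043,-bk] for sg in(-1,1)],W).ravel())
cv2.imwrite("pics/d2.png",np.hstack([a[100:400,170:470],cv2.resize(b[150:225,265:365],(400,300),interpolation=3)]))
E
```

```text
-5.2394798632162965e-05 [-0.  -0.4  0.5] [564.8 -37.3  61. ]
[[321.  230.8]
 [321.  239.5]
 [321.1 256.5]] [[194.4 116.2]
 [193.9 100.2]
 [193.2  73.8]]
0 [253.1 230.8 388.9 230.8]
0.013 [248.4 239.5 393.7 239.5]
0.034 [239.2 256.5 403.1 256.5]
0.047 [232.2 269.3 410.2 269.4]
```

View pics/d2.png

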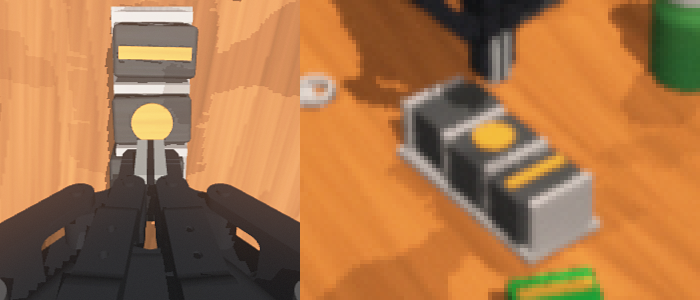

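The housing stayed put. The fingertips really sit about 34 mm behind the reported TCP: they touched the tag top (z = 0.047) at a reported z of 0.013, and the image agrees. I'll work with that offset from here: open, go 34 mm lower and grip.

Call:
{"api": "carry_out", "payload": {"moves": [100, 0, 0, 0, 0, 100, 0, 0, 0, 0, 100, 0, 0, 0, 0, 100, 0, 0, -1.5, 0, 100, 0, 0, -2, 0, 100, 0, 0, -2, 0, 100, 0, 0, -1.5, 0, 100, 0, 0, -1, 0, 100, 0, 0, -0.8, 0, 100, 0, 0, 0, 0], "squeeze": 60}}

```text
clock: 6.5
position: [0.5642, -0.0372, -0.0284]
ee_rot: [-0.001, 0.659, 0.752, -0.0]
contact_force: [0.0, -0.0, -0.2]
width: 0.0855
```

Call:
{"api": "carry_out", "payload": {"moves": [0, 0, 0, 0, 0, 0, 0, 0, 0, 0, 0, 0, 0, 0, 0, 0, 0, 0, 0, 0, 0, 0, 0, 0, 0, 0, 0, 0, 0, 0, 0, 0, 0, 0, 0, 0, 0, 0, 0, 0, 0, 0, 0, 0, 0, 0, 0, 0, 0, 0]}}

```text
clock: 7.5
position: [0.5659, -0.0375, -0.0264]
ee_rot: [0.001, 0.659, 0.752, 0.001]
contact_force: [0.5, 0.2, 6.0]
width: 0.0536
```

Call:
{"api": "carry_out", "payload": {"moves": [0, 0, 0, 0.7, 0, 0, 0, 0, 1.3, 0, 0, 0, 0, 1.3, 0, 0, 0, 0, 1.3, 0, 0, 0, 0, 1.3, 0, 0, 0, 0, 1.3, 0, 0, -2.5, 2.5, 1, -0.08, 0, -2.5, 2.5, 1, -0.08, 0, -2.5, 2.5, 1, -0.08, 0, -2.5, 2.5, 1, -0.08]}}

```text
clock: 8.5
position: [0.4638, 0.0634, 0.0856]
ee_rot: [0.0, 0.772, 0.636, 0.0]
contact_force: [0.5, -0.4, -2.9]
width: 0.0534
```

Call:
{"api": "carry_out", "payload": {"moves": [0, -1.8, 2.4, 0, -0.05, 0, -1.7, 2.3, -1, -0.04, 0, 0, 0, -2, 0, 0, 0, 0, -2, 0, 0, 0, 0, -2, 0, 0, 0, 0, -2, 0, 0, 0, 0, -1, 0, 0, 0, 0, -0.6, 0, 0, 0, 0, -0.4, 0, 0, 0, 0, 0, 0]}}

```text
clock: 9.5
position: [0.4302, 0.1097, -0.0253]
ee_rot: [0.0, 0.799, 0.602, 0.0]
contact_force: [-0.0, -0.0, -5.1]
width: 0.0536
```

Call:
{"api": "carry_out", "payload": {"moves": [0, 0, 0, -0.2, 0, 0, 0, 0, -0.2, 0, 0, 0, 0, -0.1, 0, 0, 0, 0, -0.1, 0, 0, 0, 0, -0.1, 0, 0, 0, 0, 0, 0, 0, 0, 0, 0, 0, 0, 0, 0, 0, 0, 0, 0, 0, 0, 0, 0, 0, 0, 0, 0]}}

```text
clock: 10.5
position: [0.43, 0.1097, -0.0314]
ee_rot: [0.0, 0.799, 0.602, 0.0]
contact_force: [-2.6, 0.0, 6.6]
width: 0.0535
```

Call:
{"api": "carry_out", "payload": {"moves": [100, 0, 0, 0, 0, 100, 0, 0, 0, 0, 100, 0, 0, 0, 0, 100, 0, 0, 2, 0, 100, 0, 0, 2, 0, 100, 0, 0, 2, 0, 100, 0, 0, 0.5, 0.15, 100, 0, 0, 0.5, 0.15, 100, 0, 0, 0.5, 0.15, 100, 0, 0, 0.5, 0.15]}}

```text
clock: 11.5
position: [0.4298, 0.1097, 0.0477]
ee_rot: [0.0, 0.583, 0.813, 0.0]
contact_force: [0.5, -0.2, -0.6]
width: 0.0853
```

Call:
{"api": "carry_out", "payload": {"moves": [100, 0, 0, 0, 0.15, 100, 0, 0, 0, 0.15, 100, 0, 0, 0, 0.15, 100, 0, 0, 0, 0.15, 100, 0, 0, 0, 0.15, 100, 0, 0, 0, 0.15, 100, 0, 0, 0, 0.071, 100, 0, 0, 0, 0, 100, 0, 0, -1.5, 0, 100, 0, 0, -1.5, 0]}}

```text
clock: 12.5
position: [0.4305, 0.1097, 0.0175]
ee_rot: [0.001, 0.14, 0.99, 0.0]
contact_force: [1.1, -0.4, 0.0]
width: 0.0856
```

Call:
{"api": "carry_out", "payload": {"moves": [100, 0, 0, -1.5, 0, 100, 0, 0, -1.5, 0, 100, 0, 0, -1.4, 0, 100, 0, 0, 0, 0, 0, 0, 0, 0, 0, 0, 0, 0, 0, 0, 0, 0, 0, 0, 0, 0, 0, 0, 0, 0, 0, 0, 0, 0, 0, 0, 0, 0, 0, 0]}}

```text
clock: 13.5
position: [0.4306, 0.1098, -0.0256]
ee_rot: [0.001, 0.139, 0.99, 0.0]
contact_force: [-1.1, -0.1, 6.3]
width: 0.0334
```

Call:
{"api": "carry_out", "payload": {"moves": [0, 0, 0, 0.7, 0, 0, 0, 0, 2, 0, 0, 0, 0, 2.5, 0, 0, 0, 0, 2.5, 0, 0, 0, 0, 2.5, 0, 0, 1.28, 3.86, 0.3, 0, 0, 1.28, 3.86, 0.3, 0, 0, 1.28, 3.86, 0.3, 0, 0, 1.28, 3.86, 0.3, 0, 0, 1.28, 3.86, 0.3, 0]}}

```text
clock: 14.5
position: [0.4932, 0.3038, 0.0902]
ee_rot: [-0.001, 0.139, 0.99, -0.001]
contact_force: [1.3, -1.1, -4.5]
width: 0.0332
```

Call:
{"api": "carry_out", "payload": {"moves": [0, 0, 0, 0, 0, 0, 0, 0, -1.5, 0, 0, 0, 0, -1.5, 0, 0, 0, 0, -1.5, 0, 0, 0, 0, -1.5, 0, 0, 0, 0, -1, 0, 0, 0, 0, -1, 0, 0, 0, 0, -1, 0, 0, 0, 0, -0.7, 0, 0, 0, 0, 0, 0]}}

```text
clock: 15.5
position: [0.4931, 0.3023, -0.0075]
ee_rot: [-0.001, 0.139, 0.99, -0.001]
contact_force: [-0.3, 0.2, -3.9]
width: 0.0333
```

```bash
python3 - <<'E'
from h import *
s=manip.get_state();print(s["width"],s["contact_force"],s["position"],s["qpos"])
a=manip.get_image("wrist")[:,:,::-1];b=manip.get_image("side")[:,:,::-1]
cv2.imwrite("pics/d3.png",np.hstack([a[60:360,140:500],cv2.resize(b[130:205,195:295],(400,300),interpolation=3)]))
E
```

```text
0.03327213258844366 [-0.34639824  0.17055819 -3.91090124] [ 0.49306074  0.30227112 -0.00750814] [ 4.29657338e-01  4.67538665e-01  1.77767652e+00  2.64877865e-05
  8.98477852e-01 -8.62400881e-01]
```

View pics/d3.png

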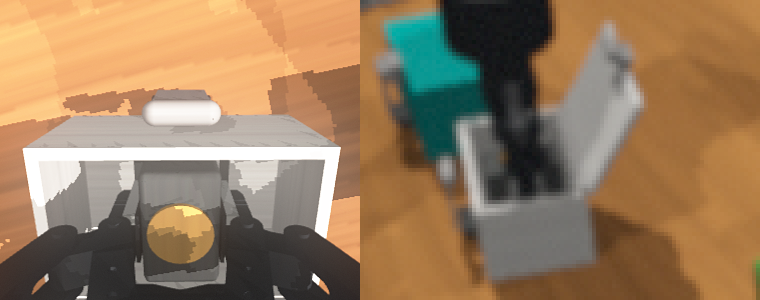

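The round-tag housing hangs square inside the case, tag at crop (180,235) against a rim centre of about 182, with the wall gaps clear. I'll lower it gently.

Call:
{"api": "carry_out", "payload": {"moves": [0, 0, 0, -0.4, 0, 0, 0, 0, -0.4, 0, 0, 0, 0, -0.3, 0, 0, 0, 0, -0.2, 0, 0, 0, 0, -0.1, 0, 0, 0, 0, -0.1, 0, 0, 0, 0, -0.1, 0, 0, 0, 0, 0, 0, 0, 0, 0, 0, 0, 0, 0, 0, 0, 0]}}

```text
clock: 16.6
position: [0.4936, 0.3026, -0.0206]
ee_rot: [0.0, 0.139, 0.99, 0.0]
contact_force: [-3.9, -2.2, 9.4]
width: 0.0331
```

Call:
{"api": "carry_out", "payload": {"moves": [58, 0, 0, 0, 0, 58, 0, 0, 0, 0, 58, 0, 0, 0, 0, 58, 0, 0, 0.7, 0, 58, 0, 0, 1.5, 0, 58, 0, 0, 2, 0, 58, 0, 0, 2, 0, 58, 0, 0, 2, 0, 58, 0, 0, 2, 0, 58, 0, 0, 2, 0]}}

```text
clock: 17.6
position: [0.4939, 0.3027, 0.1008]
ee_rot: [0.0, 0.139, 0.99, 0.0]
contact_force: [-0.2, -0.0, -0.5]
width: 0.0497
```

Call:
{"api": "carry_out", "payload": {"moves": [100, 0.83, -3.67, 0, -0.145, 100, 0.83, -3.67, 0, -0.145, 100, 0.83, -3.67, 0, -0.145, 100, 0.83, -3.67, 0, -0.145, 100, 0.83, -3.67, 0, -0.145, 100, 0.83, -3.67, 0, -0.145, 100, 0.83, -3.67, 0, -0.145, 100, 0.83, -3.67, 0, -0.145, 100, 0, 0, -2.5, 0, 100, 0, 0, -2.5, 0]}}

```text
clock: 18.6
position: [0.5617, 0.0074, 0.0501]
ee_rot: [0.001, 0.66, 0.751, 0.001]
contact_force: [-0.8, 0.2, -0.1]
width: 0.0854
```

Call:
{"api": "carry_out", "payload": {"moves": [100, 0, 0, -2, 0, 100, 0, 0, -2, 0, 100, 0, 0, -1.5, 0, 100, 0, 0, -1.2, 0, 100, 0, 0, -1, 0, 100, 0, 0, 0, 0, 0, 0, 0, 0, 0, 0, 0, 0, 0, 0, 0, 0, 0, 0, 0, 0, 0, 0, 0, 0]}}

```text
clock: 19.6
position: [0.5613, 0.009, -0.0263]
ee_rot: [0.001, 0.659, 0.752, 0.001]
contact_force: [0.5, -0.3, 5.3]
width: 0.0538
```

Call:
{"api": "carry_out", "payload": {"moves": [0, 0, 0, 0, 0, 0, 0, 0, 0, 0, 0, 0, 0, 0, 0, 0, 0, 0, 0, 0, 0, 0, 0, 0.7, 0, 0, 0, 0, 1, 0, 0, 0, 0, 1.5, 0, 0, 0, 0, 1.5, 0, 0, 0, 0, 1.5, 0, 0, 0, 0, 1.8, 0]}}

```text
clock: 20.6
position: [0.5592, 0.0092, 0.0529]
ee_rot: [-0.001, 0.659, 0.752, -0.001]
contact_force: [-0.2, -0.5, -3.5]
width: 0.0536
```

Call:
{"api": "carry_out", "payload": {"moves": [0, -3.26, 2.5, 0.4, 0.039, 0, -3.26, 2.5, 0.4, 0.039, 0, -3.26, 2.5, 0.4, 0.039, 0, -3.26, 2.5, 0.4, 0.039, 0, 0, 0, -2, 0, 0, 0, 0, -2, 0, 0, 0, 0, -2, 0, 0, 0, 0, -2, 0, 0, 0, 0, -1, 0, 0, 0, 0, -0.4, 0]}}

```text
clock: 21.6
position: [0.429, 0.109, -0.0261]
ee_rot: [-0.001, 0.598, 0.801, -0.001]
contact_force: [0.8, 0.3, -3.4]
width: 0.0534
```

Call:
{"api": "carry_out", "payload": {"moves": [0, 0, 0, -0.2, 0, 0, 0, 0, -0.2, 0, 0, 0, 0, -0.1, 0, 0, 0, 0, -0.1, 0, 0, 0, 0, -0.1, 0, 0, 0, 0, 0, 0, 0, 0, 0, 0, 0, 0, 0, 0, 0, 0, 0, 0, 0, 0, 0, 0, 0, 0, 0, 0]}}

```text
clock: 22.6
position: [0.4303, 0.1091, -0.0314]
ee_rot: [0.001, 0.598, 0.801, 0.0]
contact_force: [-1.1, -0.3, 5.7]
width: 0.0534
```

Now release, turn −90° and regrip by the long sides.

Call:
{"api": "carry_out", "payload": {"moves": [100, 0, 0, 0, 0, 100, 0, 0, 0, 0, 100, 0, 0, 0, 0, 100, 0, 0, 2, 0, 100, 0, 0, 2, 0, 100, 0, 0, 2, 0, 100, 0, 0, 0.5, -0.15, 100, 0, 0, 0.5, -0.15, 100, 0, 0, 0.5, -0.15, 100, 0, 0, 0.5, -0.15]}}

```text
clock: 23.6
position: [0.4298, 0.1091, 0.0477]
ee_rot: [0.0, 0.81, 0.586, 0.0]
contact_force: [0.0, 0.5, 0.4]
width: 0.0852
```

Call:
{"api": "carry_out", "payload": {"moves": [100, 0, 0, 0, -0.15, 100, 0, 0, 0, -0.15, 100, 0, 0, 0, -0.15, 100, 0, 0, 0, -0.15, 100, 0, 0, 0, -0.15, 100, 0, 0, 0, -0.15, 100, 0, 0, 0, -0.071, 100, 0, 0, 0, 0, 100, 0, 0, -1.5, 0, 100, 0, 0, -1.5, 0]}}

```text
clock: 24.6
position: [0.4305, 0.1091, 0.0176]
ee_rot: [0.0, 0.99, 0.144, 0.001]
contact_force: [-0.5, -0.5, 0.0]
width: 0.0857
```

Call:
{"api": "carry_out", "payload": {"moves": [100, 0, 0, -1.5, 0, 100, 0, 0, -1.5, 0, 100, 0, 0, -1.4, 0, 100, 0, 0, 0, 0, 0, 0, 0, 0, 0, 0, 0, 0, 0, 0, 0, 0, 0, 0, 0, 0, 0, 0, 0, 0, 0, 0, 0, 0, 0, 0, 0, 0, 0, 0]}}

```text
clock: 25.6
position: [0.4305, 0.1093, -0.0256]
ee_rot: [0.0, 0.99, 0.143, 0.001]
contact_force: [-0.9, 0.3, 5.9]
width: 0.0333
```

Call:
{"api": "carry_out", "payload": {"moves": [0, 0, 0, 0.7, 0, 0, 0, 0, 2, 0, 0, 0, 0, 2.5, 0, 0, 0, 0, 2.5, 0, 0, 0, 0, 2.5, 0, 0, 0, 0, 2, 0, 0, 0.05, -4.5, 0, 0, 0, 0.05, -4.5, 0, 0, 0, 0.05, -4.5, 0, 0, 0, 0.05, -4.5, 0, 0]}}

```text
clock: 26.6
position: [0.4309, -0.0722, 0.0956]
ee_rot: [-0.0, 0.99, 0.144, -0.0]
contact_force: [-0.2, 0.2, -3.5]
width: 0.0333
```

Call:
{"api": "carry_out", "payload": {"moves": [0, 0.03, -4, 0, 0, 0, 0.03, -4, 0, 0, 0, 0.03, -4, 0, 0, 0, 0.03, -4, 0, 0, 0, 0.03, -4, 0, 0, 0, 0, 0, 0, 0, 0, 0, 0, -2, 0, 0, 0, 0, -2, 0, 0, 0, 0, -1, 0, 0, 0, 0, 0, 0]}}

```text
clock: 27.6
position: [0.4318, -0.2693, 0.0441]
ee_rot: [-0.002, 0.99, 0.144, -0.002]
contact_force: [-0.5, 0.3, -3.3]
width: 0.0334
```

```bash
python3 - <<'E'
from h import *
np.set_printoptions(precision=4,suppress=True)
s=manip.get_state();print(s["width"],s["contact_force"],s["position"],s["qpos"])
a=manip.get_image("wrist")[:,:,::-1];b=manip.get_image("side")[:,:,::-1]
W=cam("wrist",s);c,sn=np.cos(.285),np.sin(.285);M=np.array([[c,-sn],[sn,c]])
box=lambda cx,X,Y,z:np.c_[(M@np.array([[X,Y],[X,-Y],[-X,-Y],[-X,Y]]).T).T+cx,np.full(4,z)]
a=a.copy()
for X in(.038,.033): cv2.polylines(a,[np.int32(proj(box([.4335,-.2705],X,.061,.058),W)*16)],True,(0,0,255),1,shift=4)
cv2.imwrite("pics/d4.png",np.hstack([a[0:400,120:520],cv2.resize(b[290:390,285:385],(400,400),interpolation=3)]))
E
```

```text
0.033411906497141576 [-0.506   0.2504 -3.267 ] [ 0.4318 -0.2693  0.0441] [-0.6944  0.3207  1.8707 -0.      0.9546  0.5883]
```

View pics/d4.png

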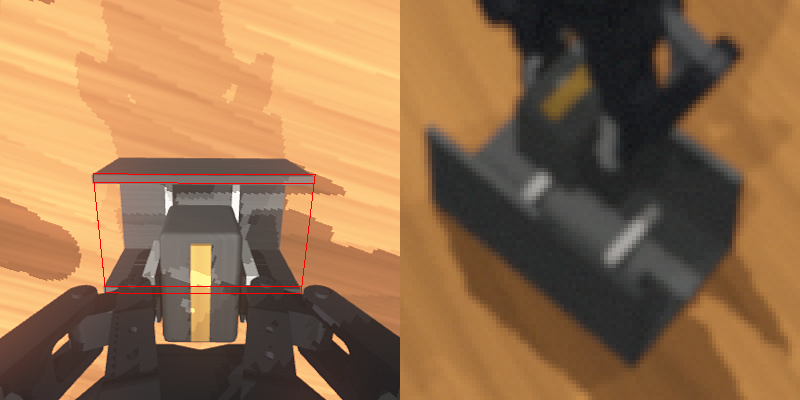

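The predicted wall outline lies on the real cradle wall, top edge at crop y≈178, and the bar housing is square between the ribs at crop x≈168 and 237. Lowering.

Call:
{"api": "carry_out", "payload": {"moves": [0, 0, 0, -1, 0, 0, 0, 0, -1, 0, 0, 0, 0, -1, 0, 0, 0, 0, -1, 0, 0, 0, 0, -0.8, 0, 0, 0, 0, -0.4, 0, 0, 0, 0, -0.3, 0, 0, 0, 0, -0.3, 0, 0, 0, 0, -0.2, 0, 0, 0, 0, 0, 0]}}

```text
clock: 28.7
position: [0.4333, -0.2709, -0.0145]
ee_rot: [0.0, 0.99, 0.143, -0.0]
contact_force: [0.6, 0.2, -3.2]
width: 0.033
```

Call:
{"api": "carry_out", "payload": {"moves": [0, 0, 0, -0.2, 0, 0, 0, 0, -0.2, 0, 0, 0, 0, -0.1, 0, 0, 0, 0, -0.1, 0, 0, 0, 0, -0.1, 0, 0, 0, 0, 0, 0, 0, 0, 0, 0, 0, 0, 0, 0, 0, 0, 0, 0, 0, 0, 0, 0, 0, 0, 0, 0]}}

```text
clock: 29.7
position: [0.4333, -0.271, -0.0206]
ee_rot: [0.0, 0.99, 0.143, 0.0]
contact_force: [-1.4, 1.8, 5.8]
width: 0.0333
```

Seated at the same reported height as in the case (−0.0206). I'll release and rise, then work out the lid geometry.

Call:
{"api": "carry_out", "payload": {"moves": [58, 0, 0, 0, 0, 58, 0, 0, 0, 0, 58, 0, 0, 0, 0, 58, 0, 0, 0.7, 0, 58, 0, 0, 1.5, 0, 58, 0, 0, 2.5, 0, 58, 0, 0, 3, 0, 58, 0, 0, 3, 0, 58, 0, 0, 3, 0, 58, 0, 0, 3, 0]}}

```text
clock: 30.7
position: [0.4332, -0.2708, 0.1473]
ee_rot: [0.0, 0.99, 0.143, 0.0]
contact_force: [-0.4, 0.5, -0.0]
width: 0.0494
```

```bash
python3 - <<'E'
from h import *
import pickle
np.set_printoptions(precision=4,suppress=True)
W=cam("wrist",pickle.load(open("w_case.pkl","rb")))
c0=np.array([.4937,.3027]);ex=np.array([np.cos(-.28),np.sin(-.28)]);ey=np.array([-ex[1],ex[0]])
def P(th,r,y,n=0):
    x=.038-r*np.cos(th)+n*np.sin(th);z=.058+r*np.sin(th)+n*np.cos(th)
    return np.r_[c0+x*ex+y*ey,z]
print("seen (282,255) (369.5,245.3)")
for th in(1.9,2.0,2.1,2.2,2.3): print(th,proj([P(th,.076,-.061),P(th,.076,.061)],W).ravel(),"edge x_c",.038-.076*np.cos(th)+.006*np.sin(th),"z",.058+.076*np.sin(th))
B=c0-.035*ey;print("B",B,"start",B+.125*ex,manip.get_state()["position"])
E
```

```text
seen (282,255) (369.5,245.3)
1.9 [278.2333 244.6813 369.1798 234.6601] edge x_c 0.06824780760775075 z 0.1299188066642435
2.0 [279.348  248.4693 369.2299 238.6079] edge x_c 0.07508294413853692 z 0.12710660443875182
2.1 [280.4642 251.7293 369.1826 242.0318] edge x_c 0.08154756014948243 z 0.12360391186531441
2.2 [281.5667 254.4367 369.0423 244.905 ] edge x_c 0.08757706333432383 z 0.11944572669028886
2.3 [282.6413 256.5786 368.8147 247.2123] edge x_c 0.09311120889032695 z 0.11467359612543074
B [0.484  0.2691] start [0.6042 0.2345] [ 0.4332 -0.2708  0.1473]
```

Lid angle is about 2.2 rad, with its edge near case x 0.088. I'll go behind it, 35 mm off centre to clear the nose, with the fingers shut.

Call:
{"api": "carry_out", "payload": {"moves": [0, 1.4, 4.25, 0, -0.0565, 0, 1.4, 4.25, 0, -0.0565, 0, 1.4, 4.25, 0, -0.0565, 0, 1.4, 4.25, 0, -0.0565, 0, 1.4, 4.25, 0, -0.0565, 0, 1.4, 4.25, 0, -0.0565, 0, 1.4, 4.25, 0, -0.0565, 0, 1.4, 4.25, 0, -0.0565, 0, 1.4, 4.25, 0, -0.0565, 0, 1.4, 4.25, 0, -0.0565]}}

```text
clock: 31.7
position: [0.5737, 0.156, 0.1461]
ee_rot: [0.0, 0.99, -0.139, 0.0]
contact_force: [0.0, -0.3, -0.4]
width: 0.0004
```

Call:
{"api": "carry_out", "payload": {"moves": [0, 1.3, 4.08, 0, 0, 0, 1.3, 4.08, 0, 0, 0, 0, 0, 0, 0, 0, 0, 0, -2, 0, 0, 0, 0, -2, 0, 0, 0, 0, -2, 0, 0, 0, 0, -2, 0, 0, 0, 0, 0, 0, 0, -0.96, 0.28, 0, 0, 0, -0.96, 0.28, 0, 0]}}

```text
clock: 32.7
position: [0.5802, 0.2414, 0.0668]
ee_rot: [-0.0, 0.99, -0.138, 0.001]
contact_force: [0.4, 0.9, 0.5]
width: 0.0003
```

Call:
{"api": "carry_out", "payload": {"moves": [0, -0.865, 0.248, 0.2, 0, 0, -0.865, 0.248, 0.2, 0, 0, -0.865, 0.248, 0.2, 0, 0, -0.865, 0.248, 0.2, 0, 0, -0.865, 0.248, 0.2, 0, 0, -0.942, 0.27, 0.13, 0, 0, -0.942, 0.27, 0.13, 0, 0, -0.918, 0.264, -0.32, 0, 0, -0.918, 0.264, -0.32, 0, 0, 0, 0, 0, 0]}}

```text
clock: 33.7
position: [0.4966, 0.2645, 0.0708]
ee_rot: [0.001, 0.99, -0.138, -0.002]
contact_force: [-0.6, -0.2, 0.7]
width: 0.0002
```

Call:
{"api": "carry_out", "payload": {"moves": [0, -0.548, 0.157, -0.42, 0, 0, -0.548, 0.157, -0.42, 0, 0, -0.548, 0.157, -0.42, 0, 0, -0.333, 0.096, -0.443, 0, 0, -0.333, 0.096, -0.443, 0, 0, -0.333, 0.096, -0.443, 0, 0, -0.135, 0.039, -0.26, 0, 0, -0.135, 0.039, -0.26, 0, 0, 0, 0, 0, 0, 0, 0, 0, 0, 0]}}

```text
clock: 34.7
position: [0.4711, 0.2724, 0.0417]
ee_rot: [0.0, 0.99, -0.138, 0.001]
contact_force: [0.6, -2.2, 7.5]
width: 0.0001
```

Contact at the nose: 7.5 N upward with the tip at about 0.076. Now press down.

Call:
{"api": "carry_out", "payload": {"moves": [0, 0, 0, -0.2, 0, 0, 0, 0, -0.2, 0, 0, 0, 0, -0.2, 0, 0, 0, 0, -0.2, 0, 0, 0, 0, -0.2, 0, 0, 0, 0, -0.2, 0, 0, 0, 0, -0.1, 0, 0, 0, 0, 0, 0, 0, 0, 0, 0, 0, 0, 0, 0, 0, 0]}}

```text
clock: 35.7
position: [0.4701, 0.2728, 0.0321]
ee_rot: [-0.0, 0.99, -0.138, 0.0]
contact_force: [-8.1, -4.1, 33.7]
width: 0.0002
```

Call:
{"api": "carry_out", "payload": {"moves": [0, 0, 0, 0.3, 0, 0, 0, 0, 0.7, 0, 0, 0, 0, 1.5, 0, 0, 0, 0, 2, 0, 0, 0, 0, 2, 0, 0, 0, 0, 2, 0, 0, 0, 0, 2, 0, 0, 0, 0, 2, 0, 0, 0, 0, 2, 0, 0, 0, 0, 2, 0]}}

```text
clock: 36.7
position: [0.4704, 0.2727, 0.1928]
ee_rot: [0.0, 0.99, -0.138, -0.0]
contact_force: [0.0, -0.2, 0.8]
width: -0.0002
```

```bash
python3 - <<'E'
from h import *
np.set_printoptions(precision=3,suppress=True)
s=manip.get_state();print(s["contact_force"],s["position"],s["clock"])
im={n:manip.get_image(n)[:,:,::-1] for n in("wrist","scene","side")}
c0=np.array([.4937,.3027]);ex=np.array([np.cos(-.28),np.sin(-.28)]);ey=np.array([-ex[1],ex[0]])
P=np.array([np.r_[c0+x*ex+y*ey,.064] for x,y in((.038,.061),(.038,-.061),(-.038,-.061),(-.038,.061))])
A=cv2.resize(im["scene"][100:300,260:460],(400,400),interpolation=3)
for im_,n in((im["side"],"side"),(im["scene"],"scene")): print(n,proj(P,cam(n)))
sd=im["side"]
q=lambda a,x,y,w,h,W,H:cv2.resize(a[y:y+h,x:x+w],(W,H),interpolation=3)
t=np.vstack([np.hstack([q(im["scene"],275,110,200,150,400,300),q(sd,205,130,80,60,400,300)]),np.hstack([q(sd,280,290,100,75,400,300),q(im["wrist"],0,0,640,400,400,300)])])
cv2.imwrite("pics/fin.png",t)
E
```

```text
[ 0.004 -0.158  0.781] [0.47  0.273 0.193] 36.7
side [[244.717 154.475]
 [250.967 176.508]
 [222.955 181.159]
 [218.939 158.414]]
scene [[418.668 274.551]
 [394.532 232.906]
 [425.949 226.649]
 [453.247 266.831]]
```

View pics/fin.png

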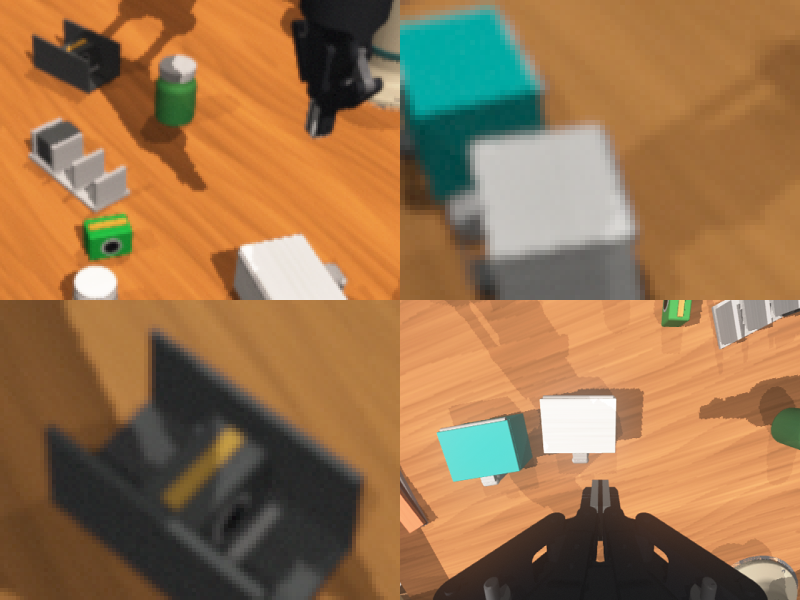

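The final view shows:
- the lid flat on the case, corners within about 2 px of the predicted shut position, with the edge not raised
- the bar housing flat between the cradle walls
- the plain housing alone in the rack
- the jar, tin and green look-alike where they were

The arm is clear, so I'm handing in.

```bash
python3 -c "
from rig import manip
print(manip.get_state()['clock'],manip.sign_off())"
```

```text
the job is handed in; nothing more can be done
36.85 None
```

The job is done and handed in at 36.9 s of the 72 s allowed. The round-tag housing is in the case with the lid shut, the bar-tag housing is in the reject cradle, and the plain one is still in the rack. Each housing was lifted by its ends, set on the bench and regripped by its long sides. It was then lowered into its nest until it touched, and the lid was pushed over and pressed shut.

- **First grasp missed:** the fingers closed on top of the round tag with about 11 N. The fingertips turned out to sit about 34 mm behind the reported TCP. The housing did not visibly move, and I used that offset from then on.
- **Housings seated:** both stopped at the same reported height, 5 mm above where they stood on the bench, which matches the nest floors. Pictures showed each one square between the walls while being lowered. I did not look at the round one again after letting go, because the lid now covers it.
- **Lid shut:** its corners in the side view were within about 2 px of the predicted shut position. The fingertip ended about 2 mm above the nominal shut height while pressing. The press reached about 34 N against the closed stop, under the 40 N limit. I did not see or hear the snap itself; shut is inferred from the height and the picture.
- **Other items:** in the last picture the jar, tin and green look-alike looked unmoved. I did not check the hammer, wrench and screwdriver again; the arm was not near them.

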